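Open the battery cap of a level transmitter and store it

TASK

Unscrew the blue battery cap from the top of the upright transmitter (counter-clockwise seen from above) until you feel it come up against its stop, keep hold of it and lift it straight off without forcing the thread or the stop. Then set it down gently, the way up it was, in the empty round pocket of the open instrument case and let go; leave everything else where it lies.

Things in the scene. Friction and masses are not known exactly. Their poses are not given: they have to be found in the camera images.
- cap: Blue ribbed round screw cap, 58 mm across, 34 mm high, about 120 g. Origin: centre of its open underside, z up its axis. Its side may be gripped at any yaw. It is hollow from below (47 mm bore, 28 mm deep). At the start its underside is about 2 mm above the shoulder. It must rise 45 mm from there to clear the neck; when freed it lifts straight off.
- cap_top (a point): Centre of the cap's flat top, 34 mm above its underside; a white bar runs from here along the cap's x. Right-hand thread: counter-clockwise from above raises the cap 9 mm a turn. It comes free 5.8 to 7.8 rad from the start (differs each time); in the last 4 rad its three inner lugs leave the thread one by one and it may rock a little unheld. Between grasps it stays put.
- neck (a point): On the thread axis at shoulder height, 95 mm above the table; z up. The steel neck (36 mm core, 46 mm over the thread, 26 mm high) stands here inside the cap. Before the cap is free, lifting loads the thread; 0.3 rad after it is free it meets a sprung stop (1 N m/rad, rigid 0.4 rad on), and there lifts straight off. The cap must never press on the transmitter with over 40 N, sideways included.
- head: The transmitter: blue upright cylinder, 72 mm across below its shoulder, on an aluminium foot 130 x 120 x 16 mm bolted to the table; origin at the centre of the foot's underside. A side stub reaches 87 mm out along its +x, 52 mm above the table. It does not move.
- plunger (a joint): Rise (m) of the brass spring plunger inside the neck that bears on the cap from within and follows it up: 0 with the cap as built, full stroke 0.016. It pushes the cap up with 7 N at 0 and about 3.5 N when the cap comes free at about 0.011.
- pocket (a point): Centre of the floor of the empty round pocket, z up: 62 mm across (under 2 mm to spare round the cap), 10 mm deep, open above, in a flat grey tray 116 x 108 mm. Its floor is 40 mm and the tray's top 50 mm above the table. It lies in either of two side-by-side places in the near half of the case; the other has an equal tray with a white puck in it, 6 mm proud..
- case: Open black instrument case, 240 x 240 mm, rim 52 mm above the table, its lid laid flat beyond it; origin at the centre of its underside, its +x points to the lid. A battery pack and a sensor lie in its far half, up to 71 mm above the table. It does not move.
Mind the look-alikes: they are no part of the job. Of the things like the cap, leave any that is purple or yellow; of the rest the smaller one is meant.

How it is judged:
By the outcome, as a careful person would: the job done as asked, in the order asked, and still so for the second after the job is handed in, with the robot touching nothing.
It also fails if it takes over 72 s, if anything falls off the work surface, if the arm or the gripper's body presses on something with over 40 N, if the wrist force passes 120 N, or if a joint passes its speed limit or range.

ROBOT

A 6-joint arm with a two-finger parallel gripper is mounted at the origin on the work surface. World frame = base frame: x ahead of the robot, y to its left, z up, the work surface at z = 0. Lengths are in m, angles in rad, forces in N, time in s.
With the tool pointing down it reaches from about 0.35 to 0.875 m from the base axis. Payload 15.5 kg.
Tool frame: the origin (TCP) lies at the very end of the fingers, on their centre line; the grasp point (between the pads) lies arm.grip_depth behind it (arm.grip_depth is the distance from the TCP to the grasp point, in m); z points along the fingers, y is the line along which they close (so a half turn about z gives the same grasp; the last joint's range is limited). The gripper opens to 85 mm and grips with 20 to 120 N. Pads are 22 mm wide; open, the fingers measure 114 mm over their backs; the gripper's body (76 mm by 85 mm) begins 54 mm behind the grasp point. The pads swing forward as they close: fully open they stand 13 mm farther back than shut.
Start: joints at [1.026, 0.494, 1.345, -0, 1.302, -0.096], TCP at [0.272, 0.563, 0.231] pointing down, gripper open.
Joint ranges: [-2.91, 2.91], [-0.82, 2.16], [0.22, 2.67], [-1.22, 4.37], [0.12, 2.79], [-3.08, 3.08]. Speed limits (rad/s): [1.89, 1.89, 2.57, 3.01, 3.01, 3.01].

INTERFACE

Orientations are given as a 3x3 rotation matrix whose columns are the frame's x, y, z axes.
In Python, from plant import arm gives the robot as it stands.
- The arm moves only by the tool arm_command, never from a script. Its argument "rows" is a list of rows, each a list of 7 numbers: the shift along the tool's x, y, z in mm, then the turn, a rotation vector about the tool's x, y, z in degrees, then the opening, from 0 (shut) to 1 (fully open). In form: [[tx, ty, tz, wx, wy, wz, grip], ...]. A call has 1 to 5 rows; each row is the pose to reach, as a shift and turn from the pose commanded when the call began, along the tool's axes at that moment; what a row does not reach only later rows make up. A row lasts 1/8 s, in which the tool goes at most 62.5 mm and 10.7 degrees, less where a joint would pass 70% of its speed; a pose out of reach is approached as far as the arm can. A call with a gripper value outside its range is refused whole. The fingers move at their own pace and stop on an object; the grip force is fixed at half the most. Time passes only in rows, so rows that repeat a pose let the fingers close. It gives the time, the measured TCP pose, the force, the opening and the grip force at its end, in the units of the state.
- arm.sense(): the state, without advancing time (a new reading comes with each control period).
- arm.capture(name): name is "side" or "top" or "wrist"; returns the picture (384x512x3 uint8, red, green, blue); there is no depth.
- arm.get_calibration(name): a dict with "intrinsics" (3x3 intrinsics, pixels), "pose" (4x4, takes a point from camera to world coordinates). Camera axes: x right, y down, z forward; pixel columns grow to the right and rows downward; lengths in m; the calibration is good to about 2 mm. A picture is of the moment at which its call begins: read the wrist's pose just before it. get_calibration takes no time and is no camera call; for the wrist camera it gives the pose at the moment of the call.
- arm.job_done(): hands the job in; it is judged then, once.
The state is a dict: "time_s": time; "joint_positions": joint angles; "joint_vel": joint speeds; "tau": joint torques, N m; "eef_pos": TCP position; "ee_rot": TCP orientation; "wrist_force": force on the tool from outside, world axes, zero at the start; "wrist_torque": the same for the moment, N m; "width": finger opening in m; "grip_force": force on a finger pad.
Only numpy, scipy, OpenCV 4.12 (cv2) and the standard library are available. Lean on these libraries where they do the work, as an engineer would, in place of code of your own. Each camera call takes 0.05 s, during which the arm holds its last target. There are 200 camera calls.

## Working session

There is one attempt and no reset: what is moved stays moved. The work goes in short steps, Python scripts to look and compute and a tool call to move; the robot and the scene stay as the last step left them, time stands still between calls to the robot, and variables do not carry over. Pictures are saved under pics/ and viewed, at most 10 in all, crops included, and the job is handed in when it is done.

Besides the shell and the picture viewer there is one more tool, called after "Call:" in YAML: its name, and indented under it one key for each argument. arm_command: Moves the arm, as the interface text tells. Its arguments: {"type":"object","properties":{"rows":{"type":"array","items":{"type":"array","items":{"type":"number"}}}},"required":["rows"]}

```bash
mkdir -p pics; python3 - <<'E'
from plant import arm
import cv2,numpy as np
for n in("top","side"):
    p=arm.capture(n); cv2.imwrite(f"pics/{n}0.png",cv2.cvtColor(p,cv2.COLOR_RGB2BGR)); c=arm.get_calibration(n); print(n,np.round(c["intrinsics"],1).tolist(),np.round(c["pose"],3).tolist())
s=arm.sense(); print(arm.grip_depth,s)
E
```

```text
top [[412.4, 0.0, 261.9], [0.0, 412.4, 182.3], [0.0, 0.0, 1.0]] [[-0.024, -0.986, 0.167, 0.304], [-0.999, 0.027, 0.017, 0.009], [-0.021, -0.167, -0.986, 0.974], [0.0, 0.0, 0.0, 1.0]]
side [[356.5, 0.0, 259.8], [0.0, 356.5, 189.8], [0.0, 0.0, 1.0]] [[0.94, -0.198, 0.277, 0.25], [-0.34, -0.577, 0.743, -0.559], [0.013, -0.793, -0.609, 0.605], [0.0, 0.0, 0.0, 1.0]]
0.0187 {'time_s': 0.1, 'joint_positions': array([ 1.02550678e+00,  4.94125282e-01,  1.34607003e+00,  1.32764270e-05,
        1.30251055e+00, -9.55237149e-02]), 'joint_vel': array([ 2.45480030e-04, -1.79347764e-03, -2.59544012e-03,  4.78650552e-04,
        6.85104577e-05,  1.28624865e-06]), 'tau': array([ 5.85086091e-04, -8.83596110e+01, -3.84561396e+01, -1.73471371e-04,
        5.24434858e-03, -1.01905048e-04]), 'eef_pos': array([0.27155736, 0.56255822, 0.23075696]), 'ee_rot': array([[-9.00547366e-01,  4.34757513e-01, -5.88324164e-04],
       [ 4.34757894e-01,  9.00546878e-01, -9.45121810e-04],
       [ 1.18914682e-04, -1.10690553e-03, -9.99999380e-01]]), 'wrist_force': array([0.01358965, 0.13266899, 0.35705733]), 'wrist_torque': array([-0.00874196, -0.02089126,  0.00653622]), 'grip_force': 0.0, 'width': 0.08540419518620826}
```

View pics/top0.png

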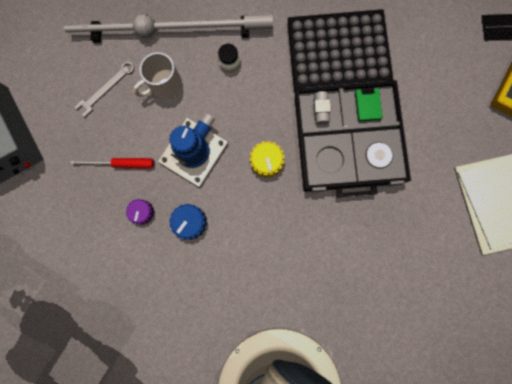

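View pics/side0.png

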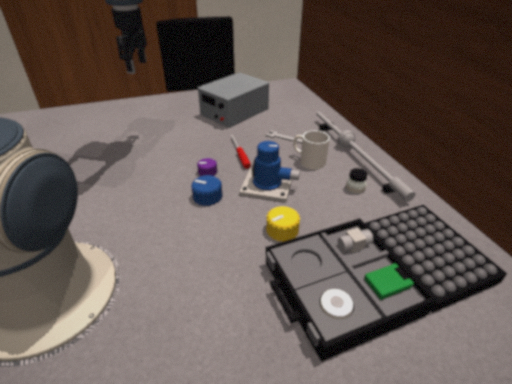

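Candidates for the cap in the top view: the blue cap on the transmitter (185,138), a larger loose blue cap (188,222), a purple one (140,211) and a yellow one (267,158). I choose (185,138), because it is the smaller blue one and sits on the transmitter. The empty pocket is at (330,160); the puck is in the other pocket at (379,155). Next I check a close crop.

```bash
cat > h.py <<'E'
from plant import arm
import cv2,numpy as np
def ray(cal,px,z):
    K,T=cal["intrinsics"],np.array(cal["pose"]); d=T[:3,:3]@np.linalg.solve(K,[px[0],px[1],1.]); o=T[:3,3]
    return o+d*(z-o[2])/d[2]
def proj(cal,P):
    K,T=cal["intrinsics"],np.array(cal["pose"]); p=K@(T[:3,:3].T@(np.array(P)-T[:3,3])); return p[:2]/p[2]
def say(s=None):
    s=s or arm.sense(); print("t",round(s["time_s"],2),"pos",np.round(s["eef_pos"]*1000,1),"x",np.round(s["ee_rot"][:,0],3),"z",np.round(s["ee_rot"][:,2],3),"F",np.round(s["wrist_force"],1),"T",np.round(s["wrist_torque"],2),"w",round(s["width"]*1000,1),"g",round(s["grip_force"],1),"q",np.round(s["joint_positions"],2))
E
python3 - <<'E'
from h import *
a=cv2.imread("pics/top0.png"); b=cv2.imread("pics/side0.png")
A=cv2.resize(a[105:195,155:245],None,fx=4.4,fy=4.4,interpolation=2)
B=cv2.resize(a[130:200,295:415],None,fx=3.3,fy=3.3,interpolation=2); 
C=cv2.resize(b[130:205,235:305],None,fx=5,fy=5,interpolation=2)
W=np.zeros((600,800,3),np.uint8); W[:396,:396]=A; W[:231,400:796]=B; W[235:600,400:750]=C[:365]
cv2.imwrite("pics/crop.png",W)
ct,cs=arm.get_calibration("top"),arm.get_calibration("side")
hsv=cv2.cvtColor(a,cv2.COLOR_BGR2HSV)
print("cap@",ray(ct,(185,138),.131),"pocket",ray(ct,(330,160),.05), ray(cs,(267,149),.131))
print(hsv[136:160:3,175:205:5].tolist())
E
```

```text
cap@ [0.54728459 0.18462622 0.131     ] pocket [ 0.5085637  -0.13167881  0.05      ] [0.54156011 0.17481247 0.131     ]
[[[108, 189, 144], [108, 176, 146], [109, 125, 161], [108, 198, 143], [108, 200, 107], [109, 194, 84]], [[108, 196, 142], [108, 194, 142], [108, 194, 147], [108, 191, 148], [108, 193, 87], [108, 203, 112]], [[108, 196, 143], [108, 189, 146], [108, 197, 146], [108, 192, 149], [108, 198, 80], [109, 188, 114]], [[108, 193, 144], [108, 194, 143], [108, 192, 146], [108, 187, 138], [108, 238, 44], [108, 193, 91]], [[109, 196, 100], [109, 190, 141], [109, 191, 136], [108, 199, 87], [105, 205, 41], [110, 179, 67]], [[107, 193, 66], [109, 199, 77], [107, 199, 78], [105, 215, 38], [107, 197, 70], [110, 203, 39]], [[110, 96, 61], [106, 192, 53], [108, 186, 48], [110, 180, 65], [107, 206, 52], [110, 184, 36]], [[26, 47, 76], [111, 170, 48], [110, 190, 63], [109, 189, 54], [108, 168, 41], [104, 191, 36]]]
```

View pics/crop.png

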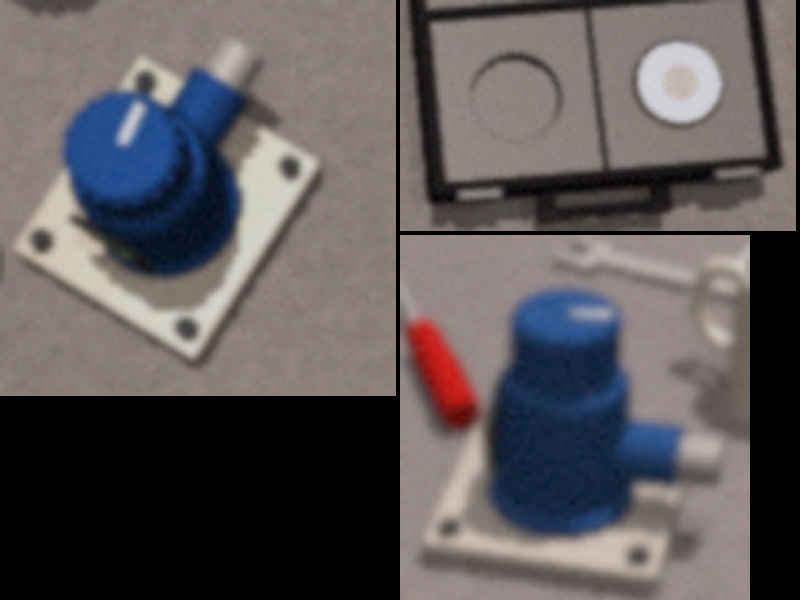

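The close crop confirms it: the cap with its white bar sits on the blue transmitter, its top disc centred near top-view (182.7,139). The empty pocket is on the left, centred near (330,160), and the white puck is in the right tray. Now I fit the circles and work out the hover move.

```bash
cat >> h.py <<'E'
def rel(target):   # world target TCP (m) -> shift mm in commanded-tool axes (measured pose used)
    s=arm.sense(); return np.round(s["ee_rot"].T@(np.array(target)-s["eef_pos"])*1000,1)
E
python3 - <<'E'
from h import *
a=cv2.imread("pics/top0.png"); ct=arm.get_calibration("top")
hsv=cv2.cvtColor(a,cv2.COLOR_BGR2HSV)
m=((hsv[...,2]>115)&(hsv[...,0]>95)&(hsv[...,0]<120)).astype(np.uint8)
m[:,:155]=0;m[:,215:]=0;m[:115]=0;m[180:]=0
m=cv2.morphologyEx(m,cv2.MORPH_CLOSE,np.ones((3,3)))
cs=cv2.findContours(m,0,1)[0]; c=max(cs,key=cv2.contourArea)
(x,y),r=cv2.minEnclosingCircle(c); M=cv2.moments(c); cc=(M["m10"]/M["m00"],M["m01"]/M["m00"])
print((x,y,r),cc,cv2.fitEllipse(c)); P=ray(ct,cc,.131); print("cap",P)
g=cv2.cvtColor(a,cv2.COLOR_BGR2GRAY); k=cv2.GaussianBlur(g,(0,0),1)
print("pocket",ray(ct,(329.8,159.7),.05))
print("rel hover",rel([P[0],P[1],.231]))
E
```

```text
(189.0, 135.5, 21.360109329223633) (184.91958939264327, 135.34302822925576) ((185.15493774414062, 135.18655395507812), (21.9888916015625, 39.19930648803711), 58.74122619628906)
cap [0.55312219 0.18483872 0.131     ]
pocket [ 0.50927825 -0.13125951  0.05      ]
rel hover [-4.178e+02 -2.177e+02 -1.000e-01]
```

Call:
arm_command:
  rows:
    - [-51,-27,0,0,0,10,1]
    - [-102,-54,0,0,0,20,1]
    - [-153,-81,0,0,0,30,1]
    - [-204,-108,0,0,0,40,1]
    - [-255,-135,0,0,0,50,1]

```text
time_s: 0.72
eef_pos: [0.4434, 0.3287, 0.2311]
ee_rot: [[-0.24, 0.971, -0.0], [0.971, 0.24, -0.0], [-0.0, -0.0, -1.0]]
wrist_force: [1.3, 0.9, 0.7]
width: 0.0854
grip_force: 0.0
```

```bash
python3 - <<'E'
from h import *
say(); print(rel([.545,.190,.231]))
E
```

```text
t 0.72 pos [443.4 328.7 231.1] x [-0.24   0.971 -0.   ] z [-0. -0. -1.] F [1.3 0.9 0.7] T [ 0.01 -0.03 -0.  ] w 85.4 g 0.0 q [ 0.53  0.39  1.53 -0.    1.22  0.29]
[-1.591e+02  6.530e+01  1.000e-01]
```

Call:
arm_command:
  rows:
    - [-50,20,0,0,0,10,1]
    - [-100,40,0,0,0,20,1]
    - [-150,61,0,0,0,30,1]
    - [-159,65,0,0,0,30,1]

```text
time_s: 1.23
eef_pos: [0.5463, 0.1896, 0.2309]
ee_rot: [[0.277, 0.961, -0.0], [0.961, -0.277, -0.0], [-0.0, 0.0, -1.0]]
wrist_force: [-0.6, 1.2, -0.2]
width: 0.0853
grip_force: 0.0
```

```bash
python3 - <<'E'
from h import *
say(); c=arm.get_calibration("wrist"); p=arm.capture("wrist"); cv2.imwrite("pics/w1.png",cv2.cvtColor(p,cv2.COLOR_RGB2BGR)); print(c); print(proj(c,[.545,.19,.131]))
E
```

```text
t 1.23 pos [546.3 189.6 230.9] x [ 0.277  0.961 -0.   ] z [-0. -0. -1.] F [-0.6  1.2 -0.2] T [0.03 0.05 0.  ] w 85.3 g 0.0 q [ 0.23  0.43  1.46 -0.    1.25  0.51]
{'intrinsics': array([[324.41826717,   0.        , 252.57388156],
       [  0.        , 324.41826717, 192.12635716],
       [  0.        ,   0.        ,   1.        ]]), 'pose': array([[ 9.60792003e-01, -2.64278765e-01, -8.38776539e-02,
         5.67576105e-01],
       [-2.77269871e-01, -9.16189496e-01, -2.89341021e-01,
         2.64190827e-01],
       [-3.81137638e-04,  3.01253286e-01, -9.53544080e-01,
         3.73438439e-01],
       [ 0.00000000e+00,  0.00000000e+00,  0.00000000e+00,
         1.00000000e+00]])}
[251.26408199 193.27837733]
```

View pics/w1.png

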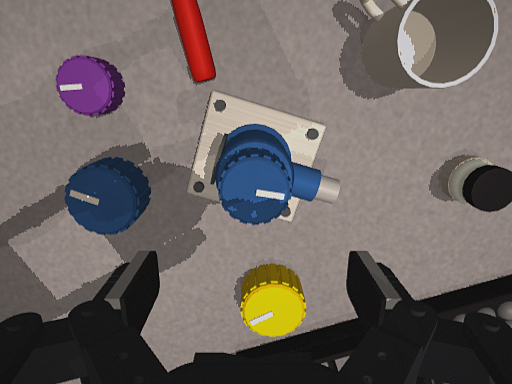

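The cap top disc is centred near (256,190), spanning x 219–293 with its lower rim at y≈224. It matches the prediction within about 5 px. The fingers are below it in the picture. I fit the free lower rim next.

```bash
python3 - <<'E'
from h import *
from scipy.optimize import least_squares
a=cv2.imread("pics/w1.png"); h=cv2.cvtColor(a,cv2.COLOR_BGR2HSV); c=arm.get_calibration("wrist")
m=((h[...,0]>98)&(h[...,0]<122)&(h[...,1]>110)).astype(np.uint8)
m|=((h[...,2]>170)&(h[...,1]<60)).astype(np.uint8)
pts=[]
for x in range(222,284,2):     # lowest blue pixel in column
    if 0: pass
    ys=[y for y in range(190,240) if m[y,x] and h[y,x,1]>110]
    if ys: pts.append((x,max(ys)+.5))
for y in range(186,205,2):
    xs=[x for x in range(205,256) if m[y,x] and h[y,x,1]>110]
    if xs: pts.append((min(xs)-.5,y))
W=np.array([ray(c,p,.131)[:2] for p in pts])
f=lambda v:np.hypot(*(W-v[:2]).T)-v[2]
r=least_squares(f,[.546,.19,.029],loss="soft_l1",f_scale=.001); print(r.x, np.round(f(r.x)*1000,1))
r2=least_squares(lambda v:np.hypot(*(W-v[:2]).T)-.029,[.546,.19],loss="soft_l1",f_scale=.001); print(r2.x)
print(ray(c,(256,190),.131))
E
```

```text
[0.54791301 0.19290253 0.02860863] [ 0.3  0.3 -0.5 -1.2  0.1  0.4  0.1 -0.8 -0.8  0.8  0.2  0.6  1.  -1.1
 -0.4  0.3  0.2  0.2  0.4 -1.2 -0.8  1.3  0.1  0.6  0.5 -1.1 -0.9  0.7
  0.4  0.2 -0.9  1.   0.2 -0.5 -0.4  0.6  0.1  0.5 -1.2 -0.6  0.1]
[0.54822984 0.19326886]
[0.54900153 0.19209341 0.131     ]
```

Call:
arm_command:
  rows:
    - [4,1,50,0,0,0,1]
    - [4,1,100,0,0,0,0.85]
    - [4,1,124,0,0,0,0.78]
    - [4,1,124,0,0,0,0.75]
    - [4,1,124,0,0,0,0.75]

```text
time_s: 1.9
eef_pos: [0.5465, 0.1966, 0.1078]
ee_rot: [[0.27, 0.963, 0.0], [0.963, -0.27, 0.0], [0.0, -0.0, -1.0]]
wrist_force: [-0.2, 0.8, 0.2]
width: 0.064
grip_force: 0.0
```

```bash
python3 - <<'E'
from h import *
say(); p=arm.capture("wrist"); cv2.imwrite("pics/w2.png",cv2.cvtColor(p,cv2.COLOR_RGB2BGR))
E
```

```text
t 1.9 pos [546.5 196.6 107.8] x [0.27  0.963 0.   ] z [ 0.  0. -1.] F [-0.2  0.8  0.2] T [-0.    0.   -0.02] w 64.0 g 0.0 q [0.24 0.58 1.59 0.   0.97 0.52]
```

View pics/w2.png

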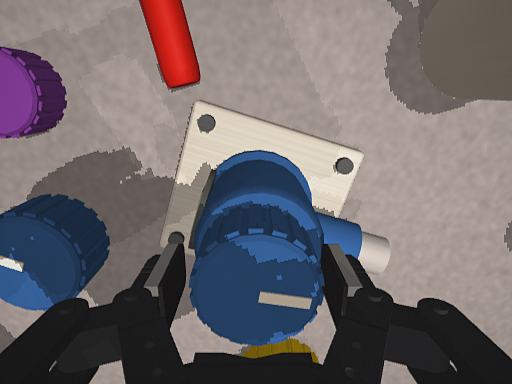

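The cap sits between the open pads. The pad inner faces are at x≈185 and 323 and the disc spans about 190–324, so the tool is slightly to the left of the cap. I measure the offset.

```bash
python3 - <<'E'
from h import *
from scipy.optimize import least_squares
s=arm.sense(); say(s); c=arm.get_calibration("wrist")
print("axis px",proj(c,[*s["eef_pos"][:2],.131]))
a=cv2.imread("pics/w2.png"); h=cv2.cvtColor(a,cv2.COLOR_BGR2HSV)
b=lambda y,x:98<h[y,x,0]<122 and h[y,x,1]>110 and h[y,x,2]>40
pts=[(x,max(y for y in range(250,365) if b(y,x))+.5) for x in range(205,300,3)]
W=np.array([ray(c,p,.131)[:2] for p in pts]); f=lambda v:np.hypot(*(W-v).T)-.029
r=least_squares(f,[.546,.193],loss="soft_l1",f_scale=.001); print(r.x,np.round(f(r.x)*1000,1)); print(rel([*r.x,.107]))
E
```

```text
t 1.95 pos [546.8 196.5 108.1] x [0.271 0.963 0.   ] z [ 0.001  0.    -1.   ] F [-0.2  0.1  0.7] T [-0.   -0.    0.04] w 64.4 g 0.0 q [0.24 0.58 1.59 0.   0.97 0.52]
axis px [253.35175527 281.59045809]
[0.54727674 0.19250563] [-0.4 -0.4  0.6  0.1  0.1  0.2 -0.1 -0.3 -0.4  0.1  0.1  0.2  0.4 -0.5
 -0.2 -0.3  0.1  0.1  0.1  0.7 -0.3 -0.  -0.3  0.6  0.4  0.3  0.3 -0.6
 -0.4 -0.7  0.1  0.1]
[-3.7  1.6  1.1]
```

Call:
arm_command:
  rows:
    - [-3.7,1.6,0.5,0,0,0,0.74]
    - [-3.7,1.6,0.5,0,0,0,0.71]
    - [-3.7,1.6,0.5,0,0,0,0.7]

```text
time_s: 2.33
eef_pos: [0.5474, 0.1918, 0.107]
ee_rot: [[0.272, 0.962, 0.0], [0.962, -0.272, 0.0], [0.0, 0.0, -1.0]]
wrist_force: [-0.8, -1.2, -0.9]
width: 0.06
grip_force: 0.0
```

```bash
python3 -c "
from h import *
say()"
```

```text
t 2.33 pos [547.4 191.8 107. ] x [0.272 0.962 0.   ] z [ 0.  0. -1.] F [-0.8 -1.2 -0.9] T [ 0.02 -0.01  0.02] w 60.0 g 0.0 q [0.23 0.58 1.59 0.   0.97 0.51]
```

Width is 60 mm with no contact, so the centring is within 1 mm. I close the gripper.

Call:
arm_command:
  rows:
    - [0,0,0,0,0,0,0.685]
    - [0,0,0,0,0,0,0.67]
    - [0,0,0,0,0,0,0.5]
    - [0,0,0,0,0,0,0.5]

```text
time_s: 2.82
eef_pos: [0.5472, 0.1918, 0.1069]
ee_rot: [[0.272, 0.962, -0.0], [0.962, -0.272, -0.0], [-0.0, -0.0, -1.0]]
wrist_force: [-3.4, -0.7, 5.0]
width: 0.0563
grip_force: 62.4
```

```bash
python3 -c "
from h import *
say()"
```

```text
t 2.83 pos [547.2 191.8 106.9] x [ 0.272  0.962 -0.   ] z [-0. -0. -1.] F [-3.4 -0.7  5. ] T [-0.05  0.52  0.01] w 56.3 g 62.4 q [0.23 0.58 1.59 0.   0.97 0.51]
```

Call:
arm_command:
  rows:
    - [0,0,-0.1,0,0,-5,0.5]
    - [0,0,-0.25,0,0,-10,0.5]
    - [0,0,-0.4,0,0,-16,0.5]
    - [0,0,-0.6,0,0,-24,0.5]
    - [0,0,-0.8,0,0,-32,0.5]

```text
time_s: 3.45
eef_pos: [0.5478, 0.1919, 0.1078]
ee_rot: [[-0.284, 0.959, 0.001], [0.959, 0.284, 0.0], [-0.0, 0.001, -1.0]]
wrist_force: [-0.3, -0.1, 3.6]
width: 0.0564
grip_force: 62.5
```

```bash
python3 -c "
from h import *
say()"
```

```text
t 3.45 pos [547.8 191.9 107.8] x [-0.284  0.959 -0.   ] z [ 0.001  0.    -1.   ] F [-0.3 -0.1  3.6] T [-0.06  0.08 -0.02] w 56.4 g 62.5 q [ 0.23  0.58  1.59 -0.    0.97 -0.05]
```

Call:
arm_command:
  rows:
    - [0,0,-0.25,0,0,-10.5,0.5]
    - [0,0,-0.5,0,0,-21,0.5]
    - [0,0,-0.8,0,0,-31.5,0.5]
    - [0,0,-1.05,0,0,-42,0.5]
    - [0,0,-1.3,0,0,-52.5,0.5]

```text
time_s: 4.08
eef_pos: [0.5478, 0.1919, 0.1091]
ee_rot: [[-0.934, 0.357, 0.001], [0.357, 0.934, 0.0], [-0.001, 0.001, -1.0]]
wrist_force: [-1.3, 0.8, 4.4]
width: 0.0561
grip_force: 62.5
```

```bash
python3 -c "
from h import *
say()"
```

```text
t 4.08 pos [547.8 191.9 109.1] x [-0.934  0.357 -0.001] z [ 0.001  0.    -1.   ] F [-1.3  0.8  4.4] T [-0.05  0.13  0.01] w 56.1 g 62.5 q [ 0.23  0.58  1.59 -0.    0.98 -0.97]
```

Call:
arm_command:
  rows:
    - [0,0,-0.25,0,0,-10.5,0.5]
    - [0,0,-0.5,0,0,-21,0.5]
    - [0,0,-0.8,0,0,-31.5,0.5]
    - [0,0,-1.05,0,0,-42,0.5]
    - [0,0,-1.3,0,0,-52.5,0.5]

```text
time_s: 4.7
eef_pos: [0.5473, 0.1915, 0.1102]
ee_rot: [[-0.852, -0.524, -0.0], [-0.524, 0.852, -0.001], [0.0, -0.0, -1.0]]
wrist_force: [-1.4, -4.4, 4.1]
width: 0.0562
grip_force: 62.6
```

```bash
python3 -c "
from h import *
say(); c=arm.get_calibration('wrist'); p=arm.capture('wrist'); cv2.imwrite('pics/w3.png',cv2.cvtColor(p,cv2.COLOR_RGB2BGR))"
```

```text
t 4.7 pos [547.3 191.5 110.2] x [-0.852 -0.524  0.   ] z [-0.    -0.001 -1.   ] F [-1.4 -4.4  4.1] T [-0.65  0.31 -0.07] w 56.2 g 62.6 q [ 0.23  0.57  1.59 -0.    0.98 -1.89]
```

View pics/w3.png

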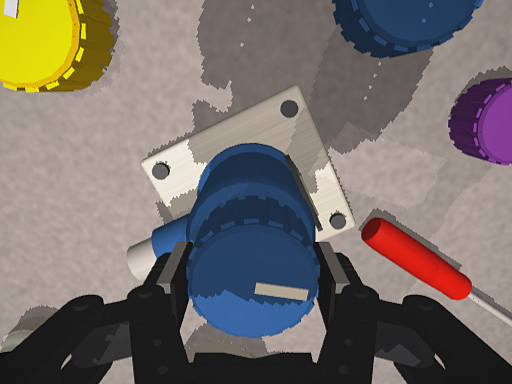

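The bar keeps its place in the gripper view (about (281,292)), so the cap turns with the pads without slip. It has turned 137°. Now I release, turn the wrist back and regrasp.

Call:
arm_command:
  rows:
    - [0,0,0,0,0,0,0.78]
    - [0,0,0,0,0,0,0.78]
    - [0,0,-1,0,0,0,0.78]
    - [0,0,-1,0,0,10.5,0.78]
    - [0,0,-1,0,0,21,0.78]

```text
time_s: 5.38
eef_pos: [0.5474, 0.1919, 0.1112]
ee_rot: [[-0.985, -0.17, 0.0], [-0.17, 0.985, 0.0], [-0.0, 0.0, -1.0]]
wrist_force: [0.0, 0.1, 0.0]
width: 0.0669
grip_force: 0.0
```

```bash
python3 -c "
from h import *
say()"
```

```text
t 5.38 pos [547.4 191.9 111.2] x [-0.985 -0.17  -0.   ] z [ 0.  0. -1.] F [0.  0.1 0. ] T [ 0.02 -0.01  0.02] w 66.9 g 0.0 q [ 0.23  0.57  1.59  0.    0.98 -1.51]
```

Call:
arm_command:
  rows:
    - [0,0,0,0,0,10.5,0.78]
    - [0,0,0,0,0,21,0.78]
    - [0,0,0,0,0,31.5,0.78]
    - [0,0,0,0,0,42,0.78]
    - [0,0,0,0,0,52.5,0.78]

```text
time_s: 6.0
eef_pos: [0.5474, 0.1919, 0.1112]
ee_rot: [[-0.735, 0.678, 0.0], [0.678, 0.735, 0.0], [-0.0, 0.0, -1.0]]
wrist_force: [0.6, 0.3, -0.8]
width: 0.0669
grip_force: 0.0
```

Call:
arm_command:
  rows:
    - [0,0,0,0,0,10.5,0.78]
    - [0,0,0,0,0,21,0.78]
    - [0,0,0,0,0,31.5,0.78]
    - [0,0,0,0,0,42,0.78]
    - [0,0,0,0,0,52.5,0.78]

```text
time_s: 6.62
eef_pos: [0.5474, 0.1919, 0.1112]
ee_rot: [[0.091, 0.996, 0.0], [0.996, -0.091, 0.0], [0.0, 0.0, -1.0]]
wrist_force: [-0.0, 0.4, 0.2]
width: 0.0667
grip_force: 0.0
```

Call:
arm_command:
  rows:
    - [0,0,0,0,0,10.5,0.78]
    - [0,0,0,0,0,21,0.78]
    - [0,0,0,0,0,31.5,0.78]
    - [0,0,0,0,0,42,0.78]
    - [0,0,0,0,0,52.5,0.78]

```text
time_s: 7.25
eef_pos: [0.5474, 0.1919, 0.1112]
ee_rot: [[0.845, 0.534, 0.0], [0.534, -0.845, 0.0], [0.0, -0.0, -1.0]]
wrist_force: [0.0, -0.6, -0.5]
width: 0.0664
grip_force: 0.0
```

Call:
arm_command:
  rows:
    - [0,0,0,0,0,10.5,0.78]
    - [0,0,0,0,0,21,0.78]
    - [0,0,0,0,0,31.5,0.78]
    - [0,0,0,0,0,42,0.78]
    - [0,0,0,0,0,52.5,0.78]

```text
time_s: 7.88
eef_pos: [0.5474, 0.1919, 0.1112]
ee_rot: [[0.939, -0.345, 0.0], [-0.345, -0.939, 0.0], [0.0, -0.0, -1.0]]
wrist_force: [0.4, 0.9, -0.7]
width: 0.0667
grip_force: 0.0
```

```bash
python3 -c "
from h import *
say()"
```

```text
t 7.88 pos [547.4 191.9 111.2] x [ 0.939 -0.345  0.   ] z [ 0.  0. -1.] F [ 0.4  0.9 -0.7] T [-0.01 -0.01 -0.05] w 66.7 g 0.0 q [0.23 0.57 1.59 0.   0.98 2.16]
```

Call:
arm_command:
  rows:
    - [0,0,0,0,0,10.5,0.78]
    - [0,0,0,0,0,21,0.76]
    - [0,0,0,0,0,31.5,0.74]
    - [0,0,0,0,0,41,0.72]
    - [0,0,0,0,0,45,0.7]

```text
time_s: 8.5
eef_pos: [0.5474, 0.1919, 0.1112]
ee_rot: [[0.421, -0.907, 0.0], [-0.907, -0.421, 0.0], [-0.0, -0.0, -1.0]]
wrist_force: [1.0, 0.0, 0.7]
width: 0.0597
grip_force: 0.0
```

Call:
arm_command:
  rows:
    - [0,0,0,0,0,0,0.69]
    - [0,0,0,0,0,0,0.675]
    - [0,0,0,0,0,0,0.66]
    - [0,0,0,0,0,0,0.5]
    - [0,0,0,0,0,0,0.5]

```text
time_s: 9.12
eef_pos: [0.5476, 0.1919, 0.1114]
ee_rot: [[0.426, -0.905, 0.001], [-0.905, -0.426, 0.0], [0.0, -0.001, -1.0]]
wrist_force: [1.7, 0.6, 5.0]
width: 0.0559
grip_force: 62.5
```

```bash
python3 -c "
from h import *
say()"
```

```text
t 9.12 pos [547.6 191.9 111.4] x [ 0.426 -0.905  0.   ] z [ 0.001  0.    -1.   ] F [1.7 0.6 5. ] T [ 0.16 -0.34 -0.06] w 55.9 g 62.5 q [0.23 0.57 1.59 0.   0.98 2.94]
```

Call:
arm_command:
  rows:
    - [0,0,-0.25,0,0,-10.5,0.5]
    - [0,0,-0.5,0,0,-21,0.5]
    - [0,0,-0.8,0,0,-31.5,0.5]
    - [0,0,-1.05,0,0,-42,0.5]
    - [0,0,-1.3,0,0,-52.5,0.5]

```text
time_s: 9.75
eef_pos: [0.5471, 0.1917, 0.1124]
ee_rot: [[0.978, -0.206, -0.001], [-0.206, -0.978, -0.0], [-0.0, 0.0, -1.0]]
wrist_force: [-0.4, -0.4, 4.7]
width: 0.0562
grip_force: 62.6
```

```bash
python3 -c "
from h import *
say()"
```

```text
t 9.75 pos [547.1 191.7 112.4] x [ 0.978 -0.206 -0.   ] z [-0.001 -0.    -1.   ] F [-0.4 -0.4  4.7] T [ 0.04 -0.04  0.01] w 56.2 g 62.6 q [ 0.23  0.57  1.59 -0.    0.98  2.01]
```

Call:
arm_command:
  rows:
    - [0,0,-0.25,0,0,-10.5,0.5]
    - [0,0,-0.5,0,0,-21,0.5]
    - [0,0,-0.8,0,0,-31.5,0.5]
    - [0,0,-1.05,0,0,-42,0.5]
    - [0,0,-1.3,0,0,-52.5,0.5]

```text
time_s: 10.38
eef_pos: [0.547, 0.1916, 0.1137]
ee_rot: [[0.759, 0.651, -0.001], [0.651, -0.759, -0.0], [-0.001, -0.0, -1.0]]
wrist_force: [-0.3, -0.5, 3.1]
width: 0.0561
grip_force: 62.7
```

```bash
python3 -c "
from h import *
say()"
```

```text
t 10.38 pos [547.  191.6 113.7] x [ 0.759  0.651 -0.001] z [-0.001 -0.    -1.   ] F [-0.3 -0.5  3.1] T [-0.11 -0.05  0.06] w 56.1 g 62.7 q [ 0.23  0.57  1.59 -0.    0.99  1.1 ]
```

Call:
arm_command:
  rows:
    - [0,0,-0.25,0,0,-10.5,0.5]
    - [0,0,-0.5,0,0,-21,0.5]
    - [0,0,-0.8,0,0,-31.5,0.5]
    - [0,0,-1.05,0,0,-42,0.5]
    - [0,0,-1.3,0,0,-52.5,0.5]

```text
time_s: 11.0
eef_pos: [0.5471, 0.1915, 0.115]
ee_rot: [[-0.054, 0.999, -0.001], [0.999, 0.054, -0.001], [-0.001, -0.001, -1.0]]
wrist_force: [0.6, -3.0, 3.1]
width: 0.056
grip_force: 62.7
```

```bash
python3 -c "
from h import *
say()"
```

```text
t 11.0 pos [547.1 191.5 115. ] x [-0.054  0.999 -0.001] z [-0.001 -0.001 -1.   ] F [ 0.6 -3.   3.1] T [-0.39 -0.13 -0.04] w 56.0 g 62.7 q [ 0.23  0.57  1.59 -0.    0.99  0.18]
```

Call:
arm_command:
  rows:
    - [0,0,-0.25,0,0,-10.5,0.5]
    - [0,0,-0.5,0,0,-21,0.5]
    - [0,0,-0.8,0,0,-31.5,0.5]
    - [0,0,-1.05,0,0,-42,0.5]

```text
time_s: 11.5
eef_pos: [0.5471, 0.1915, 0.116]
ee_rot: [[-0.708, 0.706, -0.001], [0.706, 0.708, -0.001], [-0.0, -0.001, -1.0]]
wrist_force: [0.6, -2.4, 1.8]
width: 0.0563
grip_force: 62.8
```

```bash
python3 -c "
from h import *
say()"
```

```text
t 11.5 pos [547.1 191.5 116. ] x [-0.708  0.706 -0.   ] z [-0.001 -0.001 -1.   ] F [ 0.6 -2.4  1.8] T [-0.47 -0.18 -0.05] w 56.3 g 62.8 q [ 0.23  0.57  1.58 -0.    0.99 -0.55]
```

Call:
arm_command:
  rows:
    - [0,0,-0.2,0,0,-8,0.5]
    - [0,0,-0.4,0,0,-16,0.5]
    - [0,0,-0.4,0,0,-16,0.5]

```text
time_s: 11.88
eef_pos: [0.5472, 0.1917, 0.1165]
ee_rot: [[-0.872, 0.489, -0.0], [0.489, 0.872, -0.0], [0.0, -0.0, -1.0]]
wrist_force: [0.9, -1.5, 1.7]
width: 0.056
grip_force: 62.8
```

```bash
python3 -c "
from h import *
say()"
```

```text
t 11.88 pos [547.2 191.7 116.5] x [-0.872  0.489  0.   ] z [-0. -0. -1.] F [ 0.9 -1.5  1.7] T [-0.19 -0.15 -0.02] w 56.0 g 62.8 q [ 0.23  0.56  1.58 -0.    0.99 -0.83]
```

Call:
arm_command:
  rows:
    - [0,0,-0.2,0,0,-8,0.5]
    - [0,0,-0.4,0,0,-16,0.5]
    - [0,0,-0.4,0,0,-16,0.5]

```text
time_s: 12.25
eef_pos: [0.5473, 0.1917, 0.1169]
ee_rot: [[-0.972, 0.233, -0.0], [0.233, 0.972, -0.0], [0.0, -0.0, -1.0]]
wrist_force: [0.7, -2.1, 2.2]
width: 0.0556
grip_force: 62.9
```

```bash
python3 -c "
from h import *
say()"
```

```text
t 12.25 pos [547.3 191.7 116.9] x [-0.972  0.233  0.   ] z [-0. -0. -1.] F [ 0.7 -2.1  2.2] T [-0.26 -0.22 -0.01] w 55.6 g 62.9 q [ 0.23  0.56  1.58 -0.    0.99 -1.1 ]
```

Turned 369° (6.44 rad) so far, with no stop torque yet.

Call:
arm_command:
  rows:
    - [0,0,-0.2,0,0,-8,0.5]
    - [0,0,-0.4,0,0,-16,0.5]
    - [0,0,-0.4,0,0,-16,0.5]

```text
time_s: 12.62
eef_pos: [0.5474, 0.1918, 0.1173]
ee_rot: [[-0.999, -0.042, 0.0], [-0.042, 0.999, -0.0], [-0.0, -0.0, -1.0]]
wrist_force: [1.2, -1.6, 2.8]
width: 0.0563
grip_force: 62.9
```

```bash
python3 -c "
from h import *
say()"
```

```text
t 12.62 pos [547.4 191.8 117.3] x [-0.999 -0.042 -0.   ] z [ 0. -0. -1.] F [ 1.2 -1.6  2.8] T [-0.31 -0.25  0.06] w 56.3 g 62.9 q [ 0.23  0.56  1.58 -0.    0.99 -1.38]
```

Call:
arm_command:
  rows:
    - [0,0,-0.2,0,0,-8,0.5]
    - [0,0,-0.4,0,0,-16,0.5]
    - [0,0,-0.4,0,0,-16,0.5]

```text
time_s: 13.0
eef_pos: [0.5474, 0.1919, 0.1177]
ee_rot: [[-0.949, -0.315, 0.0], [-0.315, 0.949, 0.0], [-0.0, 0.0, -1.0]]
wrist_force: [1.8, -0.8, 3.2]
width: 0.056
grip_force: 63.0
```

```bash
python3 -c "
from h import *
say()"
```

```text
t 13.0 pos [547.4 191.9 117.7] x [-0.949 -0.315 -0.   ] z [ 0.  0. -1.] F [ 1.8 -0.8  3.2] T [-0.2  -0.19  0.05] w 56.0 g 63.0 q [ 0.23  0.56  1.58  0.    1.   -1.66]
```

Turned 401° (7.0 rad).

Call:
arm_command:
  rows:
    - [0,0,-0.2,0,0,-8,0.5]
    - [0,0,-0.4,0,0,-16,0.5]
    - [0,0,-0.4,0,0,-16,0.5]

```text
time_s: 13.38
eef_pos: [0.5468, 0.1917, 0.1178]
ee_rot: [[-0.826, -0.564, -0.001], [-0.564, 0.826, -0.0], [0.001, 0.0, -1.0]]
wrist_force: [-1.6, -3.7, 0.7]
width: 0.0557
grip_force: 63.3
```

```bash
python3 -c "
from h import *
say()"
```

```text
t 13.38 pos [546.8 191.7 117.8] x [-0.826 -0.564  0.001] z [-0.001 -0.    -1.   ] F [-1.6 -3.7  0.7] T [-0.44  0.2  -0.12] w 55.7 g 63.3 q [ 0.23  0.56  1.58 -0.    1.   -1.94]
```

Call:
arm_command:
  rows:
    - [0,0,-0.1,0,0,-4,0.5]
    - [0,0,-0.2,0,0,-7,0.5]
    - [0,0,-0.2,0,0,-7,0.5]

```text
time_s: 13.75
eef_pos: [0.5465, 0.1913, 0.1179]
ee_rot: [[-0.751, -0.66, -0.002], [-0.66, 0.751, -0.001], [0.002, 0.001, -1.0]]
wrist_force: [-2.9, -5.9, -0.2]
width: 0.0558
grip_force: 63.5
```

```bash
python3 -c "
from h import *
say()"
```

```text
t 13.75 pos [546.5 191.3 117.9] x [-0.751 -0.66   0.002] z [-0.002 -0.001 -1.   ] F [-2.9 -5.9 -0.2] T [-1.01  0.3  -0.28] w 55.8 g 63.5 q [ 0.23  0.56  1.58 -0.    1.   -2.06]
```

Stop torque is growing at about 1 N m/rad (−0.12, then −0.28), so the cap is free and against its sprung stop. I ease off a little and lift gently.

Call:
arm_command:
  rows:
    - [0,0,0,0,0,4,0.5]
    - [0,0,-0.5,0,0,4,0.5]
    - [0,0,-1.5,0,0,4,0.5]
    - [0,0,-2.5,0,0,4,0.5]

```text
time_s: 14.25
eef_pos: [0.5466, 0.1914, 0.12]
ee_rot: [[-0.793, -0.609, -0.002], [-0.609, 0.793, -0.001], [0.002, 0.001, -1.0]]
wrist_force: [0.6, -4.6, -10.8]
width: 0.0557
grip_force: 65.8
```

```bash
python3 -c "
from h import *
say()"
```

```text
t 14.25 pos [546.6 191.4 120. ] x [-0.793 -0.609  0.002] z [-0.002 -0.001 -1.   ] F [  0.6  -4.6 -10.8] T [-0.74 -0.02 -0.21] w 55.7 g 65.8 q [ 0.23  0.56  1.58 -0.    1.   -1.99]
```

Call:
arm_command:
  rows:
    - [0,0,0,0,0,0,0.5]
    - [0,0,0,0,0,0,0.5]

```text
time_s: 14.5
eef_pos: [0.5466, 0.1914, 0.1203]
ee_rot: [[-0.793, -0.609, -0.002], [-0.609, 0.793, -0.001], [0.002, 0.0, -1.0]]
wrist_force: [-1.9, -5.9, -4.4]
width: 0.0557
grip_force: 66.6
```

```bash
python3 -c "
from h import *
say(); c=arm.get_calibration('side'); p=arm.capture('side'); P=proj(c,[.547,.192,.12]).astype(int); q=p[P[1]-40:P[1]+60,P[0]-60:P[0]+60]; 
w=arm.capture('wrist')
o=np.zeros((400,800,3),np.uint8); o[:400,:384]=cv2.resize(q,None,fx=4,fy=4,interpolation=2)[:400,48:432]; o[:300,400:]=cv2.resize(w,(400,300))
cv2.imwrite('pics/s2.png',cv2.cvtColor(o,cv2.COLOR_RGB2BGR))"
```

```text
t 14.5 pos [546.6 191.4 120.3] x [-0.793 -0.609  0.002] z [-0.002 -0.001 -1.   ] F [-1.9 -5.9 -4.4] T [-0.95  0.19 -0.24] w 55.7 g 66.6 q [ 0.23  0.56  1.58 -0.    1.   -1.99]
```

View pics/s2.png

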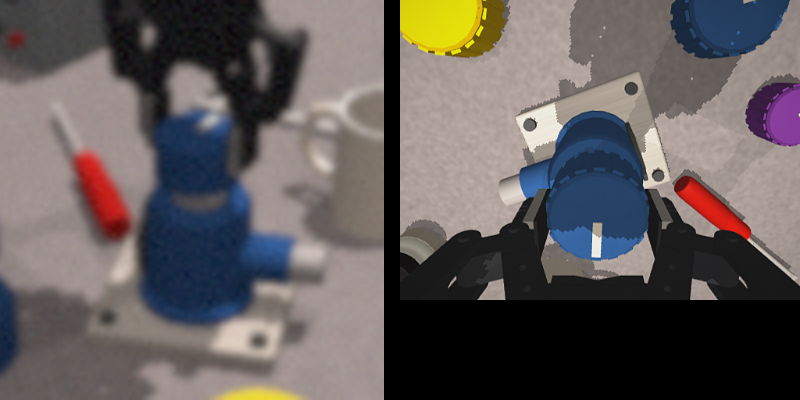

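The side view shows the cap risen, with bright neck visible between cap and body at about (200,200) in the crop. In the wrist view it is still centred between the pads. The lift resistance fell to 4 N once at rest, so it is rubbing only. I continue slowly.

Call:
arm_command:
  rows:
    - [0,0,-0.5,0,0,3,0.5]
    - [0,0,-1.3,0,0,5,0.5]
    - [0,0,-2.1,0,0,5,0.5]
    - [0,0,-2.9,0,0,5,0.5]
    - [0,0,-3.7,0,0,5,0.5]

```text
time_s: 15.22
eef_pos: [0.5479, 0.1922, 0.125]
ee_rot: [[-0.841, -0.541, 0.001], [-0.541, 0.841, 0.001], [-0.001, -0.0, -1.0]]
wrist_force: [0.6, 0.5, -1.0]
width: 0.056
grip_force: 66.9
```

```bash
python3 -c "
from h import *
say()"
```

```text
t 15.22 pos [547.9 192.2 125. ] x [-0.841 -0.541 -0.001] z [ 0.001  0.001 -1.   ] F [ 0.6  0.5 -1. ] T [ 0.02 -0.01 -0.06] w 56.0 g 66.9 q [ 0.23  0.55  1.58  0.    1.01 -1.91]
```

Call:
arm_command:
  rows:
    - [0,0,-4,0,0,0,0.5]
    - [0,0,-10,0,0,0,0.5]
    - [0,0,-18,0,0,0,0.5]
    - [0,0,-27,0,0,0,0.5]
    - [0,0,-38,0,0,0,0.5]

```text
time_s: 15.85
eef_pos: [0.5473, 0.1918, 0.1633]
ee_rot: [[-0.841, -0.541, 0.0], [-0.541, 0.841, 0.0], [-0.0, -0.0, -1.0]]
wrist_force: [-0.3, 0.3, -0.9]
width: 0.056
grip_force: 66.9
```

```bash
python3 -c "
from h import *
say(); print(rel([.509,-.131,.19]))"
```

```text
t 15.85 pos [547.3 191.8 163.3] x [-0.841 -0.541 -0.   ] z [ 0.  0. -1.] F [-0.3  0.3 -0.9] T [-0.01  0.01 -0.03] w 56.0 g 66.9 q [ 0.23  0.5   1.54 -0.    1.1  -1.91]
[ 206.8 -250.8  -26.7]
```

Call:
arm_command:
  rows:
    - [12,-25,-20,0,0,0,0.5]
    - [34,-73,-37,0,0,0,0.5]
    - [57,-122,-37,0,0,0,0.5]
    - [80,-171,-37,0,0,0,0.5]
    - [100,-214,-37,0,0,0,0.5]

```text
time_s: 16.48
eef_pos: [0.5791, -0.0442, 0.2003]
ee_rot: [[-0.841, -0.54, 0.001], [-0.54, 0.841, -0.0], [-0.001, -0.001, -1.0]]
wrist_force: [0.2, 0.9, -1.8]
width: 0.0559
grip_force: 66.9
```

Call:
arm_command:
  rows:
    - [10,-22,0,0,0,0,0.5]
    - [16,-37,0,0,0,0,0.5]
    - [16,-37,0,0,0,0,0.5]
    - [16,-37,0,0,0,0,0.5]

```text
time_s: 16.98
eef_pos: [0.5854, -0.0812, 0.1996]
ee_rot: [[-0.841, -0.541, -0.0], [-0.541, 0.841, 0.0], [-0.0, 0.0, -1.0]]
wrist_force: [0.1, -0.5, -0.7]
width: 0.0559
grip_force: 66.9
```

```bash
python3 -c "
from h import *
say(); c=arm.get_calibration('wrist'); p=arm.capture('wrist'); cv2.imwrite('pics/w4.png',cv2.cvtColor(p,cv2.COLOR_RGB2BGR)); s=arm.sense()
print(proj(c,[.509,-.131,.05]),proj(c,[*s['eef_pos'][:2],s['eef_pos'][2]+.0235]))"
```

```text
t 16.98 pos [585.4 -81.2 199.6] x [-0.841 -0.541 -0.   ] z [-0.  0. -1.] F [ 0.1 -0.5 -0.7] T [ 0.  0. -0.] w 55.9 g 66.9 q [-0.24  0.48  1.47  0.    1.19 -2.38]
[251.06675777  71.93538245] [251.55572278 280.99742406]
```

View pics/w4.png

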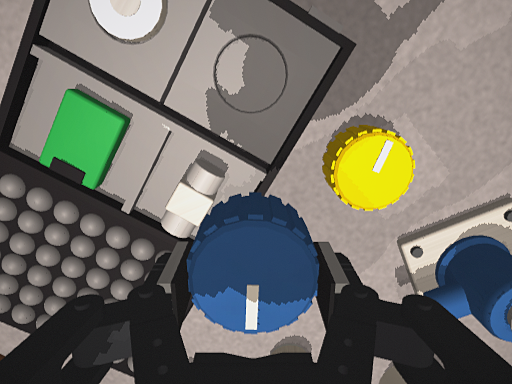

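The held cap is centred at about (253,270). The empty pocket's circle is at about (250,73), radius ~37 px, and the puck is in the other tray at (125,5). I fit both circles.

```bash
python3 - <<'E'
from h import *
from scipy.optimize import least_squares
a=cv2.imread("pics/w4.png"); s=arm.sense(); c=arm.get_calibration("wrist"); h=cv2.cvtColor(a,cv2.COLOR_BGR2HSV)
g=cv2.GaussianBlur(cv2.cvtColor(a,cv2.COLOR_BGR2GRAY),(0,0),1).astype(float)
for z0 in [(250.5,73.)]:
    pts=[]
    for t in np.arange(0,2*np.pi,.1):
        rr=np.arange(32,42,.25); v=cv2.remap(g.astype(np.float32),(z0[0]+rr*np.cos(t)).astype(np.float32)[None],(z0[1]+rr*np.sin(t)).astype(np.float32)[None],1)[0]
        k=np.argmin(v); 
        if v[k]<np.median(v)-6: pts.append((z0[0]+rr[k]*np.cos(t),z0[1]+rr[k]*np.sin(t)))
W=np.array([ray(c,p,.05)[:2] for p in pts]); f=lambda v:np.hypot(*(W-v[:2]).T)-v[2]
r=least_squares(f,[.509,-.131,.031],loss="soft_l1",f_scale=.0007); print("pocket",len(pts),r.x,np.round(np.std(f(r.x))*1000,2)); pk=r.x[:2]
zc=s["eef_pos"][2]+.023
b=lambda y,x:98<h[y,x,0]<122 and h[y,x,1]>110
pts=[(x,max(y for y in range(250,360) if b(y,x))+.5) for x in range(200,306,3) if not 240<x<262]
W=np.array([ray(c,p,zc)[:2] for p in pts]); f=lambda v:np.hypot(*(W-v).T)-.029
r=least_squares(f,s["eef_pos"][:2],loss="soft_l1",f_scale=.001); off=r.x-s["eef_pos"][:2]
print("cap off tool mm",np.round(s["ee_rot"].T[:2,:2]@off*1000,2),np.round(f(r.x)*1000,1)); print(rel([*(pk),.1]),rel([*(pk-off),.1]))
E
```

```text
pocket 63 [ 0.51139182 -0.13017628  0.0305127 ] 0.18
cap off tool mm [2.26 0.62] [-0.8 -0.8  0.4  0.3  0.3 -0.  -0.3 -0.5  0.3  0.2  0.3  0.3 -0.6 -0.3
 -0.1  0.1  0.4  0.3  0.2  0.7 -0.3 -0.6  0.   0.3  0.2  0.2 -0.9 -1.
  0. ]
[88.8 -1.3 99.6] [86.5 -1.9 99.6]
```

Call:
arm_command:
  rows:
    - [40,-1,0,0,0,0,0.5]
    - [80,-1.5,20,0,0,0,0.5]
    - [87,-1.6,70,0,0,0,0.5]
    - [87,-1.6,115,0,0,0,0.5]
    - [87,-1.6,125,0,0,0,0.5]

```text
time_s: 17.65
eef_pos: [0.5118, -0.1293, 0.0727]
ee_rot: [[-0.841, -0.541, -0.004], [-0.541, 0.841, 0.002], [0.002, 0.003, -1.0]]
wrist_force: [1.4, -1.6, -1.2]
width: 0.0559
grip_force: 66.8
```

Call:
arm_command:
  rows:
    - [0,0,5,0,0,0,0.5]
    - [0,0,8,0,0,0,0.5]
    - [0,0,8,0,0,0,0.5]

```text
time_s: 18.02
eef_pos: [0.5138, -0.1305, 0.0674]
ee_rot: [[-0.841, -0.541, 0.001], [-0.541, 0.841, -0.001], [-0.001, -0.001, -1.0]]
wrist_force: [-1.2, 0.0, -0.7]
width: 0.056
grip_force: 66.8
```

```bash
python3 - <<'E'
from h import *
say(); c=arm.get_calibration('wrist'); s=arm.sense(); w=arm.capture('wrist'); t=arm.capture('side'); P=proj(arm.get_calibration('side'),[.511,-.13,.06]).astype(int)
cv2.imwrite('pics/w5raw.png',cv2.cvtColor(w,cv2.COLOR_RGB2BGR))
o=np.zeros((512,800,3),np.uint8); o[:384,:384]=cv2.resize(w[130:290,170:330],(384,384),interpolation=2); q=t[P[1]-45:P[1]+45,P[0]-45:P[0]+45]; o[:400,390:790]=cv2.resize(q,(400,400),interpolation=2)
cv2.imwrite('pics/w5.png',cv2.cvtColor(o,cv2.COLOR_RGB2BGR)); print(P,rel([.5114,-.1302,.067]))
E
```

```text
t 18.02 pos [ 513.8 -130.5   67.4] x [-0.841 -0.541 -0.001] z [ 0.001 -0.001 -1.   ] F [-1.2  0.  -0.7] T [ 0.04  0.03 -0.  ] w 56.0 g 66.8 q [-0.36  0.59  1.75  0.    0.81 -2.5 ]
[305 255] [1.7 1.4 0.3]
```

View pics/w5.png

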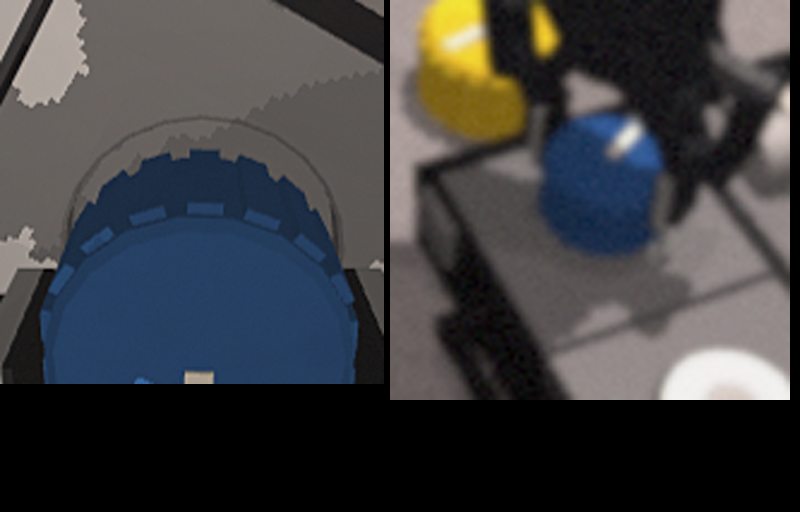

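The held cap hangs just over the pocket. In the left crop the pocket's far rim arc peaks at (200,118) and the cap's lower edge peaks at (205,150). Both arcs are centred near x≈203, so the cap is aligned sideways. I fit the arcs for the remaining offset.

```bash
python3 - <<'E'
from h import *
from scipy.optimize import least_squares
a=cv2.imread("pics/w5raw.png"); s=arm.sense(); c=arm.get_calibration("wrist"); h=cv2.cvtColor(a,cv2.COLOR_BGR2HSV)
g=cv2.GaussianBlur(cv2.cvtColor(a,cv2.COLOR_BGR2GRAY),(0,0),.8).astype(float)
R=s["ee_rot"][:2,:2]
def fit(pts,z,r):
    W=np.array([ray(c,p,z)[:2] for p in pts]); f=lambda v:np.hypot(*(W-v).T)-r
    q=least_squares(f,s["eef_pos"][:2],loss="soft_l1",f_scale=.0007); return R.T@(q.x-s["eef_pos"][:2])*1000,np.round(f(q.x)*1000,1)
b=lambda y,x:98<h[y,x,0]<122 and h[y,x,1]>110
top={x:min(y for y in range(175,260) if b(y,x)) for x in range(205,306,2)}
pk=[]
for x in range(206,302,2):
    ys=np.arange(172,top[x]-3); 
    if len(ys)>3:
        k=ys[np.argmin(g[ys,x]-(g[ys-3,x]+g[ys+3,x])/2)]; pk.append((x,k))
print("cap", *[fit([(x,y-.5) for x,y in top.items()],s["eef_pos"][2]-dz,.029) for dz in(.010,.012)])
print("pocket",fit(pk,.05,.0305))
hand=[(170+x/2.4,130+y/2.4) for x,y in [(70,215),(90,165),(140,128),(200,118),(260,130),(310,165),(335,215)]]
print("hand",fit(hand,.05,.0305))
E
```

```text
Traceback (most recent call last):
KeyError: 206
```

```bash
python3 - <<'E'
from h import *
from scipy.optimize import least_squares
a=cv2.imread("pics/w5raw.png"); s=arm.sense(); c=arm.get_calibration("wrist"); h=cv2.cvtColor(a,cv2.COLOR_BGR2HSV)
g=cv2.GaussianBlur(cv2.cvtColor(a,cv2.COLOR_BGR2GRAY),(0,0),.8).astype(float)
R=s["ee_rot"][:2,:2]
def fit(pts,z,r):
    W=np.array([ray(c,p,z)[:2] for p in pts]); f=lambda v:np.hypot(*(W-v).T)-r
    q=least_squares(f,s["eef_pos"][:2],loss="soft_l1",f_scale=.0007); return np.round(R.T@(q.x-s["eef_pos"][:2])*1000,2),np.round(f(q.x)*1000,1)
b=lambda y,x:98<h[y,x,0]<122 and h[y,x,1]>110
top={x:min(y for y in range(175,260) if b(y,x)) for x in range(205,306)}
pk=[]
for x in range(206,302,2):
    ys=np.arange(172,top[x]-3)
    if len(ys)>3: pk.append((x,ys[np.argmin(g[ys,x]-(g[ys-3,x]+g[ys+3,x])/2)]))
cp=[(x,y-.5) for x,y in top.items() if 208<x<303]
for dz in(.010,.012): print("cap",dz,fit(cp,s["eef_pos"][2]-dz,.029))
print("pocket",fit(pk,.05,.0305))
hand=[(170+x/2.4,130+y/2.4) for x,y in [(70,215),(90,165),(140,128),(200,118),(260,130),(310,165),(335,215)]]
print("hand",fit(hand,.05,.0305))
E
```

```text
cap 0.01 (array([-0.83,  0.64]), array([-0.7, -0.8, -0.2,  0.2,  0.6,  0.3,  0.3,  0.4,  0.5,  0.2,  0.3,
        0.5,  0.7, -0. , -0.7, -1.4, -1.3, -1. , -1.3, -1. ,  0.6,  0.4,
        0.3,  0.6,  0.4,  0.2,  0.6,  0.4,  0.3,  0.7,  0.6,  0.4, -1.2,
       -1.3, -1.4, -1.5, -1. , -1.1, -1.1, -1.2,  0.3,  0.3,  0.3,  0.3,
        0.3,  0.3,  0.3,  0.3,  0.3,  0.4,  0.4,  0.5, -1. , -1.4, -1.3,
       -1.2, -1.1, -1. , -1.4, -1.3,  0.4,  0.5,  0.6,  0.3,  0.5,  0.6,
        0.3,  0.5,  0.3,  0.5,  0.7,  0.4, -0.7, -1.3, -1.5, -1.7, -1.4,
       -0.7,  0.1,  0.4,  0.2,  0.2,  0.5,  0.4,  0.4,  0.4,  0.4,  0.4,
       -0.3, -0.8, -0.7, -0.3,  0.4,  0.3]))
cap 0.012 (array([-1.41,  0.67]), array([-0.6, -0.7, -0.1,  0.3,  0.7,  0.4,  0.4,  0.5,  0.6,  0.3,  0.4,
        0.5,  0.7, -0. , -0.7, -1.4, -1.2, -1. , -1.3, -1. ,  0.6,  0.4,
        0.3,  0.6,  0.4,  0.2,  0.6,  0.4,  0.3,  0.6,  0.5,  0.4, -1.2,
       -1.3, -1.4, -1.5, -1.1, -1.1, -1.2, -1.2,  0.3,  0.3,  0.2,  0.2,
        0.2,  0.2,  0.2,  0.3,  0.3,  0.3,  0.4,  0.4, -1.1, -1.5, -1.4,
       -1.3, -1.2, -1.1, -1.5, -1.3,  0.3,  0.5,  0.6,  0.3,  0.4,  0.6,
        0.3,  0.5,  0.2,  0.4,  0.7,  0.4, -0.7, -1.4, -1.5, -1.7, -1.4,
       -0.7,  0.1,  0.4,  0.3,  0.2,  0.5,  0.5,  0.4,  0.4,  0.4,  0.4,
       -0.2, -0.7, -0.6, -0.1,  0.6,  0.4]))
pocket (array([3.08, 1.17]), array([ 0.2, -0. ,  0.2,  0.2,  0.2, -0.1, -0.3, -0.1,  0.2,  0.2,  0.1,
        0.1, -0.3, -0.2, -0.1,  0.1,  0.3,  0.1, -0.1, -0.3,  0. , -0.1,
       -0.2, -0.2,  0.3, -0.2, -0.1, -0.1,  0.1,  0.2, -0.1,  0.1, -0.1,
        0.2, -0. , -0.1, -0.2, -0.3,  0.2,  0.2, -0.1,  0. , -0.2,  0. ,
       -0.1,  0.3,  0.3,  0.1]))
hand (array([3.14, 1.2 ]), array([-0.4,  0.6,  0.3, -0.4, -0.3,  0.1,  0.1]))
```

```bash
python3 - <<'E'
from h import *
c=arm.get_calibration("wrist"); s=arm.sense()
for n in("w2","w3","w4","w5raw"):
    a=cv2.imread(f"pics/{n}.png"); h=cv2.cvtColor(a,cv2.COLOR_BGR2HSV); b=(h[...,0]>98)&(h[...,0]<122)&(h[...,1]>110)
    low=[int(max(np.where(b[250:365,x])[0]))+250 for x in range(212,300,8)]
    v=np.median(h[185:262,240:272,2],axis=1).astype(int)
    print(n,"front rim",low); print("  V 185..",v.tolist())
def P(x,z): return np.round(proj(c,s["eef_pos"]+s["ee_rot"]@np.array([x,0,-z])/1000)[1],1)
for th in(0,3,6):   # tilt: top toward +tool x, pivot at 15 mm above underside, underside 11 mm below TCP
    t=np.radians(th); r=lambda x,h:(x*np.cos(t)+(h-15)*np.sin(t), -11+15+(h-15)*np.cos(t)-x*np.sin(t))
    print(th,"front",P(*r(-29,34)),"back top",P(*r(29,34)),"back bottom",P(*r(29,0)))
E
```

```text
w2 front rim [330, 335, 338, 342, 342, 344, 344, 343, 354, 353, 334]
  V 185.. [83, 86, 91, 95, 99, 103, 107, 109, 124, 151, 158, 157, 157, 157, 158, 158, 158, 158, 142, 93, 92, 79, 77, 76, 75, 75, 76, 76, 76, 76, 76, 76, 76, 76, 74, 76, 76, 76, 76, 76, 76, 75, 70, 81, 88, 89, 88, 83, 74, 78, 118, 139, 136, 136, 136, 136, 140, 152, 154, 153, 153, 152, 153, 152, 152, 152, 152, 152, 153, 153, 152, 152, 144, 125, 119, 97, 97]
w3 front rim [325, 329, 333, 335, 335, 337, 337, 334, 333, 329, 326]
  V 185.. [102, 103, 103, 102, 102, 103, 103, 103, 103, 102, 101, 98, 90, 71, 69, 69, 69, 69, 69, 69, 69, 69, 69, 69, 69, 69, 69, 69, 69, 69, 70, 69, 68, 71, 71, 88, 102, 95, 73, 73, 86, 95, 94, 94, 93, 94, 95, 100, 101, 101, 101, 101, 101, 101, 101, 101, 101, 101, 101, 101, 101, 101, 101, 102, 102, 102, 102, 102, 102, 102, 102, 102, 102, 102, 102, 102, 101]
w4 front rim [321, 324, 328, 329, 332, 333, 331, 331, 329, 324, 322]
  V 185.. [171, 171, 171, 171, 169, 169, 160, 100, 91, 71, 71, 70, 69, 69, 70, 70, 70, 70, 70, 71, 71, 71, 71, 71, 71, 71, 71, 70, 69, 72, 72, 72, 72, 73, 72, 75, 94, 97, 97, 97, 97, 98, 101, 105, 105, 105, 105, 105, 105, 105, 105, 105, 105, 105, 105, 105, 105, 105, 105, 105, 105, 105, 105, 105, 105, 105, 105, 105, 105, 105, 105, 105, 105, 105, 104, 104, 104]
w5raw front rim [322, 324, 329, 330, 333, 333, 331, 331, 329, 324, 322]
  V 185.. [100, 92, 91, 91, 91, 92, 91, 91, 91, 81, 69, 66, 66, 66, 66, 66, 66, 66, 66, 67, 67, 67, 67, 67, 67, 67, 67, 66, 65, 70, 71, 69, 69, 68, 68, 72, 89, 92, 91, 92, 91, 92, 96, 99, 99, 99, 99, 99, 99, 99, 99, 99, 99, 99, 99, 99, 99, 99, 99, 99, 99, 99, 99, 99, 100, 99, 99, 99, 99, 99, 99, 99, 99, 99, 99, 99, 99]
0 front 336.5 back top 216.3 back bottom 190.8
3 front 337.1 back top 212.7 back bottom 191.5
6 front 337.4 back top 209.2 back bottom 192.4
```

The cap moved between grasps without tilting. Comparing the cap's lower edge with the pocket rim at nearly the same height gives about +3 mm in tool x and +0.6 mm in y. I shift and lower by feel.

Call:
arm_command:
  rows:
    - [3.1,0.6,0,0,0,0,0.5]
    - [3.1,0.6,2,0,0,0,0.5]
    - [3.1,0.6,4,0,0,0,0.5]
    - [3.1,0.6,5.5,0,0,0,0.5]
    - [3.1,0.6,6.5,0,0,0,0.5]

```text
time_s: 18.75
eef_pos: [0.5102, -0.1316, 0.0598]
ee_rot: [[-0.841, -0.541, -0.0], [-0.541, 0.841, 0.0], [0.0, 0.0, -1.0]]
wrist_force: [-0.1, -0.2, -1.2]
width: 0.056
grip_force: 66.8
```

```bash
python3 -c "
from h import *
say()"
```

```text
t 18.75 pos [ 510.2 -131.6   59.8] x [-0.841 -0.541  0.   ] z [-0.  0. -1.] F [-0.1 -0.2 -1.2] T [ 0.02 -0.02 -0.  ] w 56.0 g 66.8 q [-0.37  0.6   1.76 -0.    0.79 -2.51]
```

Call:
arm_command:
  rows:
    - [0,0,0.7,0,0,0,0.5]
    - [0,0,1.4,0,0,0,0.5]
    - [0,0,2.1,0,0,0,0.5]
    - [0,0,2.1,0,0,0,0.5]

```text
time_s: 19.25
eef_pos: [0.5102, -0.1316, 0.0579]
ee_rot: [[-0.841, -0.541, -0.0], [-0.541, 0.841, 0.0], [0.0, 0.0, -1.0]]
wrist_force: [-0.6, -0.1, -1.9]
width: 0.0562
grip_force: 66.8
```

```bash
python3 -c "
from h import *
say()"
```

```text
t 19.25 pos [ 510.2 -131.6   57.9] x [-0.841 -0.541  0.   ] z [-0.  0. -1.] F [-0.6 -0.1 -1.9] T [-0.05  0.05  0.01] w 56.2 g 66.8 q [-0.37  0.6   1.76 -0.    0.78 -2.51]
```

The cap is below tray-top level with no contact, so it is entering the pocket. I lower further towards the floor, expected at TCP ≈ 51 mm.

Call:
arm_command:
  rows:
    - [0,0,1,0,0,0,0.5]
    - [0,0,2,0,0,0,0.5]
    - [0,0,3,0,0,0,0.5]
    - [0,0,4,0,0,0,0.5]
    - [0,0,4.5,0,0,0,0.5]

```text
time_s: 19.88
eef_pos: [0.5102, -0.1316, 0.0533]
ee_rot: [[-0.841, -0.541, -0.0], [-0.541, 0.841, 0.0], [0.0, 0.0, -1.0]]
wrist_force: [-0.0, -0.1, -1.3]
width: 0.0559
grip_force: 66.8
```

```bash
python3 -c "
from h import *
say()"
```

```text
t 19.88 pos [ 510.2 -131.6   53.3] x [-0.841 -0.541  0.   ] z [-0.  0. -1.] F [-0.  -0.1 -1.3] T [0.02 0.02 0.03] w 55.9 g 66.8 q [-0.37  0.61  1.76 -0.    0.77 -2.51]
```

Call:
arm_command:
  rows:
    - [0,0,0.6,0,0,0,0.5]
    - [0,0,1.2,0,0,0,0.5]
    - [0,0,1.8,0,0,0,0.5]
    - [0,0,1.8,0,0,0,0.5]

```text
time_s: 20.38
eef_pos: [0.5102, -0.1316, 0.0516]
ee_rot: [[-0.841, -0.541, -0.0], [-0.541, 0.841, -0.0], [0.0, -0.0, -1.0]]
wrist_force: [0.9, 0.4, -0.6]
width: 0.0563
grip_force: 66.8
```

```bash
python3 -c "
from h import *
say()"
```

```text
t 20.38 pos [ 510.2 -131.6   51.6] x [-0.841 -0.541  0.   ] z [-0. -0. -1.] F [ 0.9  0.4 -0.6] T [ 0.01 -0.01  0.01] w 56.3 g 66.8 q [-0.37  0.61  1.77 -0.    0.77 -2.51]
```

Call:
arm_command:
  rows:
    - [0,0,0.4,0,0,0,0.5]
    - [0,0,0.8,0,0,0,0.5]
    - [0,0,0.8,0,0,0,0.5]

```text
time_s: 20.75
eef_pos: [0.5102, -0.1316, 0.0508]
ee_rot: [[-0.841, -0.541, -0.0], [-0.541, 0.841, 0.0], [0.0, 0.0, -1.0]]
wrist_force: [-0.4, 0.5, -1.5]
width: 0.0556
grip_force: 66.8
```

```bash
python3 -c "
from h import *
say()"
```

```text
t 20.75 pos [ 510.2 -131.6   50.8] x [-0.841 -0.541  0.   ] z [-0.  0. -1.] F [-0.4  0.5 -1.5] T [-0.03  0.01 -0.03] w 55.6 g 66.8 q [-0.37  0.61  1.77 -0.    0.76 -2.51]
```

Call:
arm_command:
  rows:
    - [0,0,0.3,0,0,0,0.5]
    - [0,0,0.5,0,0,0,0.5]
    - [0,0,0.5,0,0,0,0.5]

```text
time_s: 21.12
eef_pos: [0.5102, -0.1316, 0.0503]
ee_rot: [[-0.841, -0.541, -0.0], [-0.541, 0.841, -0.0], [0.0, 0.0, -1.0]]
wrist_force: [0.1, -0.4, -1.8]
width: 0.0558
grip_force: 66.8
```

```bash
python3 -c "
from h import *
say()"
```

```text
t 21.12 pos [ 510.2 -131.6   50.3] x [-0.841 -0.541  0.   ] z [-0. -0. -1.] F [ 0.1 -0.4 -1.8] T [ 0.03 -0.02  0.01] w 55.8 g 66.8 q [-0.37  0.61  1.77 -0.    0.76 -2.51]
```

Call:
arm_command:
  rows:
    - [0,0,0.3,0,0,0,0.5]
    - [0,0,0.6,0,0,0,0.5]
    - [0,0,0.6,0,0,0,0.5]

```text
time_s: 21.5
eef_pos: [0.5102, -0.1316, 0.0497]
ee_rot: [[-0.841, -0.541, -0.0], [-0.541, 0.841, -0.0], [0.0, 0.0, -1.0]]
wrist_force: [0.2, -0.1, -1.7]
width: 0.0561
grip_force: 66.8
```

```bash
python3 -c "
from h import *
say()"
```

```text
t 21.5 pos [ 510.2 -131.6   49.7] x [-0.841 -0.541  0.   ] z [-0. -0. -1.] F [ 0.2 -0.1 -1.7] T [ 0.04 -0.04 -0.03] w 56.1 g 66.8 q [-0.37  0.61  1.77 -0.    0.76 -2.51]
```

Call:
arm_command:
  rows:
    - [0,0,0.3,0,0,0,0.5]
    - [0,0,0.6,0,0,0,0.5]
    - [0,0,0.6,0,0,0,0.5]

```text
time_s: 21.88
eef_pos: [0.5103, -0.1316, 0.0495]
ee_rot: [[-0.841, -0.541, 0.0], [-0.541, 0.841, -0.0], [-0.0, -0.0, -1.0]]
wrist_force: [-2.0, 0.3, 8.1]
width: 0.0561
grip_force: 68.0
```

```bash
python3 -c "
from h import *
say()"
```

```text
t 21.88 pos [ 510.3 -131.6   49.5] x [-0.841 -0.541 -0.   ] z [ 0. -0. -1.] F [-2.   0.3  8.1] T [ 0.04  0.31 -0.02] w 56.1 g 68.0 q [-0.37  0.61  1.77  0.    0.76 -2.51]
```

Contact at TCP 49.5 mm with 8 N: the cap is seated on the pocket floor. I ease the load and open slowly.

Call:
arm_command:
  rows:
    - [0,0,-0.2,0,0,0,0.64]
    - [0,0,-0.2,0,0,0,0.67]
    - [0,0,-0.2,0,0,0,0.69]
    - [0,0,-0.2,0,0,0,0.72]
    - [0,0,-0.2,0,0,0,0.76]

```text
time_s: 22.5
eef_pos: [0.5102, -0.1316, 0.0493]
ee_rot: [[-0.841, -0.541, 0.0], [-0.541, 0.841, -0.0], [-0.0, -0.0, -1.0]]
wrist_force: [-0.1, 0.3, -0.7]
width: 0.0647
grip_force: 0.0
```

```bash
python3 -c "
from h import *
say()"
```

```text
t 22.5 pos [ 510.2 -131.6   49.3] x [-0.841 -0.541 -0.   ] z [ 0. -0. -1.] F [-0.1  0.3 -0.7] T [-0.01  0.02 -0.01] w 64.7 g 0.0 q [-0.37  0.61  1.77 -0.    0.76 -2.51]
```

No force remains with the TCP at 49.3 mm, so the fingertips are clear of the tray and it was floor contact. I retreat straight up, then aside.

Call:
arm_command:
  rows:
    - [0,0,-4,0,0,0,0.77]
    - [0,0,-15,0,0,0,0.8]
    - [0,0,-40,0,0,0,0.8]
    - [0,0,-90,0,0,0,0.8]
    - [0,0,-150,0,0,0,0.8]

```text
time_s: 23.12
eef_pos: [0.5096, -0.1314, 0.2011]
ee_rot: [[-0.841, -0.541, -0.001], [-0.541, 0.841, 0.0], [0.001, 0.001, -1.0]]
wrist_force: [0.8, -1.1, 0.4]
width: 0.0681
grip_force: 0.0
```

Call:
arm_command:
  rows:
    - [-40,0,0,0,0,0,0.8]
    - [-80,0,0,0,0,0,0.8]
    - [-90,0,0,0,0,0,0.8]
    - [-90,0,0,0,0,0,0.8]

```text
time_s: 23.62
eef_pos: [0.5857, -0.0828, 0.1995]
ee_rot: [[-0.841, -0.541, -0.0], [-0.541, 0.841, -0.0], [0.0, 0.0, -1.0]]
wrist_force: [-1.0, -0.2, -0.2]
width: 0.068
grip_force: 0.0
```

```bash
python3 - <<'E'
from h import *
say(); c=arm.get_calibration('wrist'); w=arm.capture('wrist'); t=arm.capture('side'); P=proj(arm.get_calibration('side'),[.511,-.13,.06]).astype(int); T=proj(c,[.5114,-.1302,.06]).astype(int); print(T)
o=np.zeros((400,800,3),np.uint8); x0,y0=max(T[0]-80,0),max(T[1]-80,0); o[:400,:400]=cv2.resize(w[y0:y0+160,x0:x0+160],(400,400),interpolation=2); o[:400,400:]=cv2.resize(t[P[1]-60:P[1]+60,P[0]-60:P[0]+60],(400,400),interpolation=2)
cv2.imwrite('pics/fin.png',cv2.cvtColor(o,cv2.COLOR_RGB2BGR))
E
```

```text
t 23.62 pos [585.7 -82.8 199.5] x [-0.841 -0.541  0.   ] z [-0. -0. -1.] F [-1.  -0.2 -0.2] T [-0.08  0.    0.04] w 68.0 g 0.0 q [-0.24  0.48  1.47 -0.    1.19 -2.38]
[252  75]
```

View pics/fin.png

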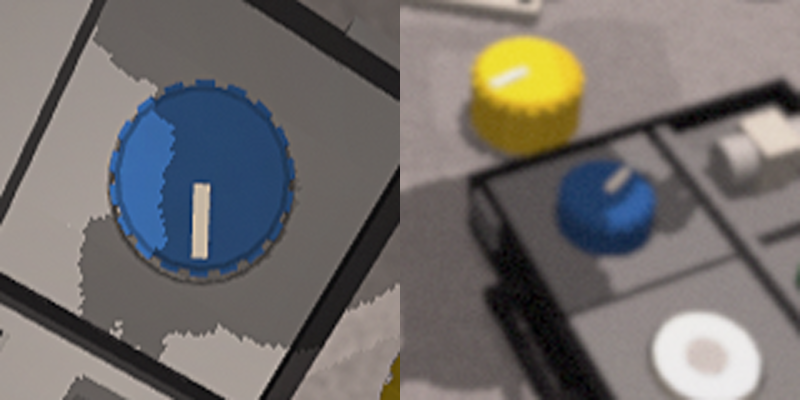

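The cap sits upright and level in the empty pocket, with a narrow even gap all round, at about (200,180) in the wrist crop and (605,205) in the side crop. Puck and sensor are undisturbed and the gripper is clear. I hand the job in.

```bash
python3 -c "
from plant import arm
print(arm.job_done())"
```

```text
the job is handed in; nothing more can be done
None
```

The blue cap was unscrewed to its stop, lifted straight off, set upright in the empty pocket and released, and the job was handed in at about 24 s; no result of the judging was shown.

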